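# Find the fullest snap-fastener tin by feel and hold it up

## Task

Three closed tins of snap fasteners that look exactly alike stand in the three bays of the wooden tray. Heft them one after another from your left to your right: lift each straight up clear of the tray's walls, feel its weight for a moment and stand it back in its own bay; then take the heaviest (if it is the last one, you may keep it in hand) and finish while holding it in the gripper, upright and still with its underside at least 15 cm above the table, so that the press operator can take it. The other two must stand upright in their own bays at the end; tip no tin over and do not disturb the tape measure, soap and black spool behind the tray.

Things in the scene. Friction and masses are not known exactly. Their poses are not given: they have to be found in the camera images.
- tray: fixed wooden tray, 130 x 370 x 24 mm, lying across in front of the robot, turned up to 0.35 rad. Origin: centre of its underside, on the table; own y runs along its length to the left end, z up. Floor and walls 5 mm thick, walls 24 mm high; two cross walls part it into three bays, 120 (x) by 117 (y) mm inside, centred at own y = +0.1217, 0, -0.1217
- tin_left: the left (+y) one of three closed steel tins that look alike: 54 mm diameter, 80 mm tall, lid fixed and flush to 1 mm; stands loose in the left bay. Origin: centre of its underside; z up its axis. Tins weigh 0.15 to 0.8 kg, at least 0.12 kg apart; which is heaviest changes every time and only lifting tells. The pack inside has a few mm of play. Stands a 50 N grip
- tin_middle: the middle one of three closed steel tins that look alike: 54 mm diameter, 80 mm tall, lid fixed and flush to 1 mm; stands loose in the middle bay. Origin: centre of its underside; z up its axis. Tins weigh 0.15 to 0.8 kg, at least 0.12 kg apart; which is heaviest changes every time and only lifting tells. The pack inside has a few mm of play. Stands a 50 N grip
- tin_right: the right (-y) one of three closed steel tins that look alike: 54 mm diameter, 80 mm tall, lid fixed and flush to 1 mm; stands loose in the right bay. Origin: centre of its underside; z up its axis. Tins weigh 0.15 to 0.8 kg, at least 0.12 kg apart; which is heaviest changes every time and only lifting tells. The pack inside has a few mm of play. Stands a 50 N grip
- tape_measure: yellow tape measure, 56 x 100 x 26 mm, loose, behind the tray; leave alone. Origin: underside centre
- spot_soap: pale green soap bar, 42 x 70 x 22 mm, loose, behind the tray; leave alone. Origin: underside centre
- spool_3: black spool of thread, 48 x 70 x 85 mm (70 with its loose thread end), standing loose behind the tray; leave alone. Origin: underside
Not all that is in view belongs to the job. What is shaped like the tin_left but red is not meant.

How it is judged:
By the outcome, as a careful person would: the job done as asked, in the order asked, and still so for the second after the job is handed in, while the arm keeps its last pose, push and grip.
It also fails if it takes over 64 s, if anything falls off the work surface, if the arm or the gripper's body presses on something with over 40 N, if the wrist force passes 120 N, or if a joint passes its speed limit or range.

## Robot

A 6-joint arm with a two-finger parallel gripper is mounted at the origin on a cart in front of the work surface, level with it; the furniture and walls round the work are solid. World frame = base frame: x ahead of the robot, y to its left, z up, the work surface at z = 0. Lengths are in m, angles in rad, forces in N, time in s.
With the tool pointing down it reaches from about 0.225 to 0.875 m from the base axis. Payload 3.4 kg.
Tool frame: the origin (TCP) lies at the very end of the fingers, on their centre line; the grasp point (between the pads) lies 19 mm behind it (grip_depth is the distance from the TCP to the grasp point, in m); x points along the fingers, z is the direction in which the jaws open and shut, and the axes are right-handed (so a half turn about x gives the same grasp; the last joint's range is limited). The gripper opens to 85 mm and grips with 20 to 120 N. Pads are 22 mm wide; open, the fingers measure 114 mm over their backs; the gripper's body (76 mm by 85 mm) begins 54 mm behind the grasp point. The pads swing forward as they close: fully open they stand 13 mm farther back than shut.
Start: joints at [-1.328, 0.276, 1.505, -0, 1.361, -0.121], TCP at [0.205, -0.537, 0.231] pointing down, gripper open.
Joint ranges: [-2.89, 2.89], [-0.75, 2.08], [0.22, 2.7], [-1.18, 4.32], [0.11, 2.71], [-2.7, 2.7]. Speed limits (rad/s): [2.57, 2.57, 3.14, 3.14, 3.14, 3.14].

## Interface

Orientations are given as a unit quaternion [w, x, y, z].
In Python, from rig import get_state, get_image, sign_off, grip_depth gives the robot as it stands. The module is installed in compiled form; this text tells all that it offers.
- The arm moves only by the tool arm_command, never from a script. Its argument "series" is a list of rows, each an object with "dp": the shift along the tool's x, y, z scaled (see below), a list of three; "angular": the turn, a rotation vector about the tool's x, y, z scaled (see below), a list of three; "gripper": the finger opening in mm, from 0 to 85.4. A call has exactly 8 rows; each row shifts and turns the pose as measured when the row begins, along the tool's axes as they then stand; what a row does not reach is not made up. The controller multiplies each number of a shift by 0.12 m and each number of a turn by 90 degrees. A row lasts 1/8 s, in which the tool goes at most 62.5 mm and 10.7 degrees, less where a joint would pass 70% of its speed; a pose out of reach is approached as far as the arm can. A call with a number of a shift or a turn outside -1 to 1 is refused whole. A call with a gripper value outside its range is refused whole. The fingers move at their own pace and stop on an object; "grip_force" is the grip in N (left out, the last holds). Time passes only in rows, so rows that do not move let the fingers close, or fill a call up. It gives the time, the measured TCP pose, the force and the opening at its end, in the units of the state.
- get_state(): the state, without advancing time (a new reading comes with each control period).
- get_image(name): name is "scene" or "top" or "wrist"; returns a dict with "image" (400x640x3 uint8, blue, green, red), "depth" (400x640 float32, m along the optical axis (not along the pixel's ray), 0 where there is no reading), "mtx" (3x3 intrinsics, pixels), "view" (4x4, takes a point from world to camera coordinates); the wrist camera has in their place "mount" (4x4, takes a point from camera to tool coordinates, whose origin is the TCP and whose axes are the tool frame's). Camera axes: x right, y up, looking along -z (the intrinsics and any distortion apply to the point x, -y, -z); pixel columns grow to the right and rows downward; lengths in m; the calibration is good to about 2 mm. A picture is of the moment at which its call begins: read the wrist's pose just before it.
- sign_off(): hands the job in, once; it reports no verdict.
The state is a dict: "clock": time; "qpos": joint angles; "qd": joint speeds; "effort": joint torques, N m; "position": TCP position; "ee_rot": TCP orientation; "contact_force": force on the tool from outside, world axes, zero at the start; "moment": the same for the moment, N m; "width": finger opening in m.
Only numpy, scipy, OpenCV 4.12 (cv2) and the standard library are available. Lean on these libraries where they do the work, as an engineer would, in place of code of your own. Each camera call takes 0.05 s, during which the arm holds its last target. There are 200 camera calls.

## Working session

There is one attempt and no reset: what is moved stays moved. The work goes in short steps, Python scripts to look and compute and a tool call to move; the robot and the scene stay as the last step left them, time stands still between calls to the robot, and variables do not carry over. Pictures are saved under pics/ and viewed, about 8 in all and at most 12, crops included, and the job is handed in when it is done.

Besides the shell and the picture viewer there is one more tool, called after "Emit:" by a JSON object that holds its "fn" and its "kwargs", one argument or row to a line. arm_command: Moves the arm, as the interface text tells. Its arguments: {"type":"object","properties":{"series":{"type":"array","items":{"type":"object","properties":{"dp":{"type":"array","items":{"type":"number"}},"angular":{"type":"array","items":{"type":"number"}},"gripper":{"type":"number"}}}},"grip_force":{"type":"number"}},"required":["series"]}

```bash
mkdir -p pics
cat > h.py <<'E'
import numpy as np, cv2
from rig import get_state, get_image, grip_depth
def ray(im, u, v):
    p=cv2.undistortPoints(np.array([[[u,v]]],float),im["mtx"],None)[0,0]
    V=im["view"]; R=V[:3,:3]
    return -R.T@V[:3,3], R.T@np.array([p[0],-p[1],-1.0])
def onplane(im,u,v,z):
    o,d=ray(im,u,v); return o+d*(z-o[2])/d[2]
def cloud(im):
    D=im["depth"];K=im["mtx"];v,u=np.indices(D.shape)
    c=np.stack([(u-K[0,2])/K[0,0]*D,-(v-K[1,2])/K[1,1]*D,-D],-1)
    V=im["view"];return (c-V[:3,3])@V[:3,:3]
E
python3 - <<'E'
from h import *
s=get_state(); print(s, grip_depth)
for n in("scene","top"):
    im=get_image(n); cv2.imwrite(f"pics/{n}0.png",im["image"]); print(n,[k for k in im],im["mtx"],im["view"])
E
```

```text
{'clock': 0.0, 'qpos': array([-1.32803661e+00,  2.76570465e-01,  1.50617216e+00,  1.81752423e-05,
        1.36069912e+00, -1.21027211e-01]), 'qd': array([-0.00035786,  0.00080746, -0.00146898, -0.00175302,  0.00090072,
        0.00044466]), 'effort': array([-3.56100109e-04, -4.16778767e+01, -2.45808059e+01, -2.80398481e-04,
        1.10450661e-02,  7.78176542e-06]), 'position': array([ 0.20444745, -0.53683736,  0.23043816]), 'ee_rot': array([ 0.58171115,  0.40174435,  0.58268189, -0.40086834]), 'contact_force': array([-0.66346274,  0.77123165, -0.1924315 ]), 'moment': array([-0.02495992, -0.02900392,  0.01024948]), 'width': 0.0852415363144831} 0.0187
scene ['image', 'depth', 'mtx', 'view'] [[474.80616334   0.         318.35139565]
 [  0.         474.80616334 195.65734737]
 [  0.           0.           1.        ]] [[-0.88093609 -0.47245495  0.02716458  0.54342915]
 [ 0.22658803 -0.37070804  0.90068497 -0.17494274]
 [-0.41546295  0.79960107  0.43362273 -0.80169326]
 [ 0.          0.          0.          1.        ]]
top ['image', 'depth', 'mtx', 'view'] [[412.72056407   0.         323.31814038]
 [  0.         412.72056407 202.57838114]
 [  0.           0.           1.        ]] [[-0.0371341  -0.99930916 -0.00150184  0.04171256]
 [ 0.97817625 -0.03665618  0.20451782 -0.61099729]
 [-0.20443159  0.00612552  0.97886169 -0.88996504]
 [ 0.          0.          0.          1.        ]]
```

View pics/top0.png

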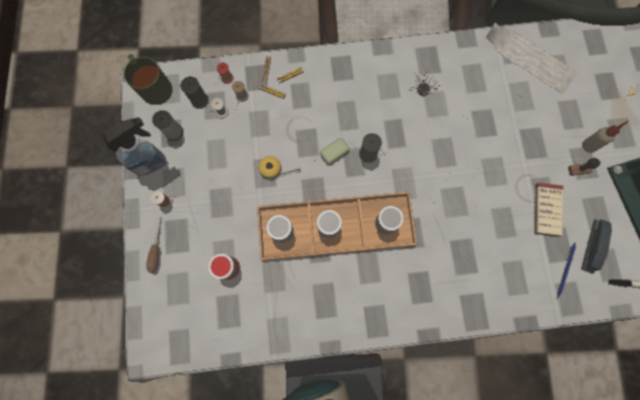

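View pics/scene0.png

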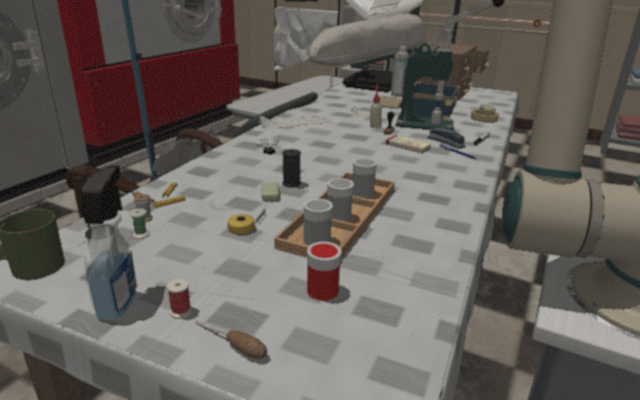

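The top view shows three grey tins in the tray at about (279,228), (329,223) and (390,219). The red one at (222,267) stands outside the tray and isn't meant. Next I measure the lids and the tray.

Run:
```python
from h import *
im=get_image("top"); P=cloud(im)
print("table z",np.median(P[300:340,300:400,2]))
for c in[(279,228),(329,223),(390,219),(222,267)]:
    u,v=c; Q=P[v-16:v+17,u-16:u+17]; zc=np.median(P[v-3:v+4,u-3:u+4,2])
    m=(np.abs(Q[...,2]-zc)<.01).astype(np.uint8)
    cs=max(cv2.findContours(m,0,2)[0],key=cv2.contourArea)
    (a,b),r=cv2.minEnclosingCircle(cs); mm=cv2.moments(m,True); a2,b2=mm['m10']/mm['m00'],mm['m01']/mm['m00']
    print(c,"z",zc.round(4),"circ",onplane(im,a+u-16,b+v-16,.085).round(4),"mom",onplane(im,a2+u-16,b2+v-16,.085).round(4),"r",r, "depthxy",np.median(Q[m>0],0).round(4))
hsv=cv2.cvtColor(im["image"],cv2.COLOR_BGR2HSV)
m=cv2.inRange(hsv,(5,70,50),(20,255,255)); m[:180]=0;m[270:]=0;m[:,:250]=0;m[:,425:]=0
pts=cv2.findNonZero(m); r=cv2.minAreaRect(pts); bx=cv2.boxPoints(r); print(bx)
for p in bx: print(onplane(im,*p,.024).round(4))
big=cv2.resize(im["image"][170:300,200:440],None,fx=3,fy=3,interpolation=2); cv2.imwrite("pics/crop1.png",big)
```

```text
table z -0.00031677880976789
(279, 228) z 0.0845 circ [0.5555 0.12   0.085 ] mom [0.5556 0.12   0.085 ] r 12.425737380981445 depthxy [0.5557 0.1199 0.085 ]
(329, 223) z 0.085 circ [0.5627 0.0082 0.085 ] mom [0.5628 0.0081 0.085 ] r 12.302010536193848 depthxy [0.5628 0.0081 0.0849]
(390, 219) z 0.0856 circ [ 0.5667 -0.13    0.085 ] mom [ 0.5668 -0.1302  0.085 ] r 12.467252731323242 depthxy [ 0.5669 -0.13    0.0851]
(222, 267) z 0.0804 circ [0.4744 0.2478 0.085 ] mom [0.4744 0.248  0.085 ] r 13.038504600524902 depthxy [0.4747 0.249  0.0801]
[[255.59552 205.7528 ]
 [411.32587 190.92136]
 [416.52136 245.47418]
 [260.79102 260.30563]]
[0.6186 0.1816 0.024 ]
[ 0.6411 -0.1952  0.024 ]
[ 0.509  -0.1968  0.024 ]
[0.488  0.1699 0.024 ]
```

View pics/crop1.png

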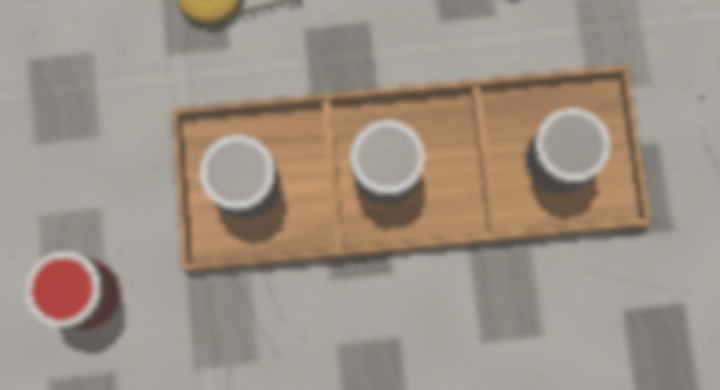

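The crop shows the three grey-lidded tins in the bays at (238,173), (387,158) and (572,145). The red-lidded one at (64,290) is outside the tray, so I leave it. Next I work out the moves to the left tin.

```bash
cat >> h.py <<'E'
from scipy.spatial.transform import Rotation as Ro
def rot(s): q=s["ee_rot"]; return Ro.from_quat([q[1],q[2],q[3],q[0]])
def plan(target, jaw):
    """remaining shift and turn (scaled units) to TCP target, pointing down, jaws along world angle jaw"""
    s=get_state(); R=rot(s); z=np.array([np.cos(jaw),np.sin(jaw),0])
    x=np.array([0,0,-1.]); best=None
    for sg in(1,-1):
        T=np.stack([x,np.cross(sg*z,x),sg*z],1)
        rv=(R.inv()*Ro.from_matrix(T)).as_rotvec()
        if best is None or np.linalg.norm(rv)<np.linalg.norm(best): best=rv
    d=np.array(target)-s["position"]
    print("t",s["clock"],"pos",s["position"].round(4),"d",d.round(4),"w",round(s["width"],4),"F",s["contact_force"].round(2),"q6",s["qpos"].round(2))
    print("dp",(R.inv().apply(d)/.12).round(3),"ang",(best/(np.pi/2)).round(3),"Rmat",R.as_matrix().round(2).tolist())
E
python3 -c "
from h import *
for j in(0,np.pi/2+.059,np.pi/4): plan([.5555,.12,.20],j)"
```

```text
t 0.15 pos [ 0.2045 -0.537   0.2307] d [ 0.351   0.657  -0.0307] w 0.0853 F [ 0.51 -0.49  0.13] q6 [-1.33  0.28  1.51  0.    1.36 -0.12]
dp [ 0.262  4.682 -4.075] ang [-0.768 -0.001 -0.001] Rmat [[-0.0, 0.93, 0.36], [0.0, 0.36, -0.93], [-1.0, 0.0, -0.0]]
t 0.15 pos [ 0.2045 -0.537   0.2307] d [ 0.351   0.657  -0.0307] w 0.0853 F [ 0.51 -0.49  0.13] q6 [-1.33  0.28  1.51  0.    1.36 -0.12]
dp [ 0.262  4.682 -4.075] ang [ 0.194 -0.001  0.   ] Rmat [[-0.0, 0.93, 0.36], [0.0, 0.36, -0.93], [-1.0, 0.0, -0.0]]
t 0.15 pos [ 0.2045 -0.537   0.2307] d [ 0.351   0.657  -0.0307] w 0.0853 F [ 0.51 -0.49  0.13] q6 [-1.33  0.28  1.51  0.    1.36 -0.12]
dp [ 0.262  4.682 -4.075] ang [ 0.732 -0.001  0.   ] Rmat [[-0.0, 0.93, 0.36], [0.0, 0.36, -0.93], [-1.0, 0.0, -0.0]]
```

Emit:
{"fn": "arm_command", "kwargs": {
  "series": [
    {"dp":[0,0,0],"angular":[0.1,0,0],"gripper":85},
    {"dp":[0,0,0],"angular":[0.094,0,0],"gripper":85},
    {"dp":[0,0.22,-0.36],"angular":[0,0,0],"gripper":85},
    {"dp":[0,0.22,-0.36],"angular":[0,0,0],"gripper":85},
    {"dp":[0,0.22,-0.36],"angular":[0,0,0],"gripper":85},
    {"dp":[0,0.22,-0.36],"angular":[0,0,0],"gripper":85},
    {"dp":[0,0.22,-0.36],"angular":[0,0,0],"gripper":85},
    {"dp":[0,0.22,-0.36],"angular":[0,0,0],"gripper":85}
  ],
  "grip_force": 40
}}

```text
clock: 1.15
position: [0.3527, -0.2654, 0.2282]
ee_rot: [0.509, 0.491, 0.511, -0.489]
contact_force: [0.4, -0.9, 0.6]
width: 0.0847
```

```bash
python3 -c "
from h import *
plan([.5555,.12,.20],np.pi/2+.059)"
```

```text
t 1.15 pos [ 0.3527 -0.2654  0.2282] d [ 0.2028  0.3854 -0.0282] w 0.0847 F [ 0.41 -0.9   0.61] q6 [-0.81  0.08  1.77  0.    1.3   0.72]
dp [ 0.249  1.82  -3.139] ang [-0.012 -0.003  0.   ] Rmat [[-0.0, 1.0, 0.04], [0.0, 0.04, -1.0], [-1.0, -0.0, -0.0]]
```

Emit:
{"fn": "arm_command", "kwargs": {
  "series": [
    {"dp":[0.03,0.24,-0.4],"angular":[-0.012,0,0],"gripper":85},
    {"dp":[0.03,0.24,-0.42],"angular":[0,0,0],"gripper":85},
    {"dp":[0.03,0.24,-0.42],"angular":[0,0,0],"gripper":85},
    {"dp":[0.03,0.24,-0.42],"angular":[0,0,0],"gripper":85},
    {"dp":[0.03,0.24,-0.42],"angular":[0,0,0],"gripper":85},
    {"dp":[0.03,0.24,-0.42],"angular":[0,0,0],"gripper":85},
    {"dp":[0.03,0.24,-0.42],"angular":[0,0,0],"gripper":85},
    {"dp":[0.03,0.1,-0.2],"angular":[0,0,0],"gripper":85}
  ]
}}

```text
clock: 2.15
position: [0.5498, 0.1354, 0.1996]
ee_rot: [0.515, 0.486, 0.515, -0.483]
contact_force: [-1.1, -0.9, -0.0]
width: 0.0847
```

Run:
```python
from h import *
plan([.5555,.12,.12],np.pi/2+.059)
s=get_state(); im=get_image("wrist"); cv2.imwrite("pics/w1.png",im["image"])
M=im["mount"]; T=np.eye(4); T[:3,:3]=rot(s).as_matrix(); T[:3,3]=s["position"]
im["view"]=np.linalg.inv(T@M); np.save("w1view.npy",im["view"])
for p in([.5555,.12,.085],[.5628,.0082,.085],list(s["position"])):
    c=im["view"]@np.r_[p,1]; q=im["mtx"]@(c[:3]*[1,-1,-1]); print(q[:2]/q[2])
P=cloud(im)
m=((abs(P[...,2]-.085)<.006)).astype(np.uint8)
for c in cv2.findContours(m,0,2)[0]:
    if cv2.contourArea(c)>400:
        (a,b),r=cv2.minEnclosingCircle(c); print(a,b,r,onplane(im,a,b,.085).round(4))
```

```text
t 2.15 pos [0.5498 0.1354 0.1996] d [ 0.0057 -0.0154 -0.0796] w 0.0847 F [-1.08 -0.9  -0.01] q6 [0.12 0.28 1.58 0.   1.28 1.63]
dp [0.663 0.038 0.133] ang [ 0.002 -0.002 -0.002] Rmat [[0.0, 1.0, 0.06], [0.0, 0.06, -1.0], [-1.0, 0.0, -0.0]]
[338.04655812 189.24538318]
[477.5161762  188.90855047]
[318.13387263 257.16730003]
180.0 261.5 28.41224479675293 [0.4833 0.2503 0.085 ]
636.5333251953125 193.5 31.59653091430664 [ 0.567  -0.1202  0.085 ]
476.8255615234375 187.17153930664062 36.479122161865234 [0.5642 0.009  0.085 ]
337.3732604980469 186.53968811035156 33.992889404296875 [0.5577 0.1207 0.085 ]
```

View pics/w1.png

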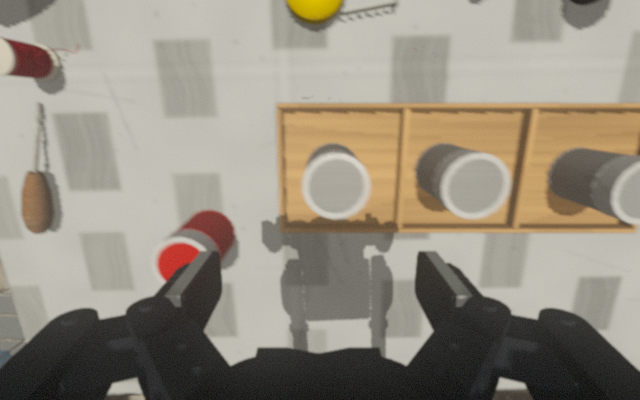

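The wrist view shows the left tin's lid at (337,186), within 2 mm of where the top view put it. I centre over it and start down.

Emit:
{"fn": "arm_command", "kwargs": {
  "series": [
    {"dp":[0,0.06,0.13],"angular":[0,0,0],"gripper":85},
    {"dp":[0.2,0,0],"angular":[0,0,0],"gripper":85},
    {"dp":[0.2,0,0],"angular":[0,0,0],"gripper":85},
    {"dp":[0.2,0,0],"angular":[0,0,0],"gripper":85},
    {"dp":[0.1,0,0],"angular":[0,0,0],"gripper":85},
    {"dp":[0,0,0],"angular":[0,0,0],"gripper":85},
    {"dp":[0,0,0],"angular":[0,0,0],"gripper":85},
    {"dp":[0,0,0],"angular":[0,0,0],"gripper":85}
  ]
}}

```text
clock: 3.2
position: [0.562, 0.1121, 0.1149]
ee_rot: [0.516, 0.487, 0.512, -0.484]
contact_force: [0.4, -0.3, -0.1]
width: 0.0851
```

```bash
python3 -c "
from h import *
plan([.5565,.1205,.04],np.pi/2+.059)"
```

```text
t 3.2 pos [0.562  0.1121 0.1149] d [-0.0055  0.0084 -0.0749] w 0.0851 F [ 0.42 -0.35 -0.06] q6 [ 0.08  0.36  1.69 -0.    1.09  1.59]
dp [ 0.624 -0.046 -0.072] ang [-0.001 -0.    -0.005] Rmat [[0.01, 1.0, 0.06], [0.0, 0.06, -1.0], [-1.0, 0.01, -0.0]]
```

Emit:
{"fn": "arm_command", "kwargs": {
  "series": [
    {"dp":[0,-0.046,-0.072],"angular":[0,0,0],"gripper":85},
    {"dp":[0,0,0],"angular":[0,0,0],"gripper":85},
    {"dp":[0,0,0],"angular":[0,0,0],"gripper":85},
    {"dp":[0,0,0],"angular":[0,0,0],"gripper":85},
    {"dp":[0.06,0,0],"angular":[0,0,0],"gripper":85},
    {"dp":[0.06,0,0],"angular":[0,0,0],"gripper":85},
    {"dp":[0,0,0],"angular":[0,0,0],"gripper":85},
    {"dp":[0,0,0],"angular":[0,0,0],"gripper":85}
  ]
}}

```text
clock: 4.2
position: [0.556, 0.1216, 0.1003]
ee_rot: [0.516, 0.488, 0.512, -0.483]
contact_force: [-0.3, 0.1, -0.1]
width: 0.085
```

```bash
python3 -c "
from h import *
plan([.5565,.1205,.04],np.pi/2+.059)"
```

```text
t 4.2 pos [0.556  0.1216 0.1003] d [ 0.0005 -0.0011 -0.0603] w 0.085 F [-0.31  0.1  -0.1 ] q6 [ 0.09  0.37  1.72 -0.    1.05  1.61]
dp [ 0.502 -0.001  0.01 ] ang [-0.    -0.    -0.006] Rmat [[0.01, 1.0, 0.06], [0.0, 0.06, -1.0], [-1.0, 0.01, -0.0]]
```

Emit:
{"fn": "arm_command", "kwargs": {
  "series": [
    {"dp":[0.1,0,0.01],"angular":[0,0,-0.005],"gripper":85},
    {"dp":[0.1,0,0],"angular":[0,0,0],"gripper":85},
    {"dp":[0.1,0,0],"angular":[0,0,0],"gripper":85},
    {"dp":[0.1,0,0],"angular":[0,0,0],"gripper":85},
    {"dp":[0.1,0,0],"angular":[0,0,0],"gripper":85},
    {"dp":[0,0,0],"angular":[0,0,0],"gripper":85},
    {"dp":[0,0,0],"angular":[0,0,0],"gripper":85},
    {"dp":[0,0,0],"angular":[0,0,0],"gripper":85}
  ]
}}

```text
clock: 5.2
position: [0.5561, 0.1203, 0.0354]
ee_rot: [0.514, 0.485, 0.515, -0.485]
contact_force: [0.6, 0.0, -0.4]
width: 0.0849
```

```bash
python3 -c "
from h import *
plan([.5565,.1205,.04],np.pi/2+.059)"
```

```text
t 5.2 pos [0.5561 0.1203 0.0354] d [0.0004 0.0002 0.0046] w 0.0849 F [ 0.57  0.01 -0.41] q6 [0.09 0.44 1.79 0.   0.91 1.6 ]
dp [-0.038  0.003 -0.001] ang [-0.001 -0.     0.   ] Rmat [[-0.0, 1.0, 0.06], [0.0, 0.06, -1.0], [-1.0, -0.0, -0.0]]
```

Emit:
{"fn": "arm_command", "kwargs": {
  "series": [
    {"dp":[0,0,0],"angular":[0,0,0],"gripper":40},
    {"dp":[0,0,0],"angular":[0,0,0],"gripper":40},
    {"dp":[0,0,0],"angular":[0,0,0],"gripper":40},
    {"dp":[0,0,0],"angular":[0,0,0],"gripper":40},
    {"dp":[0,0,0],"angular":[0,0,0],"gripper":40},
    {"dp":[0,0,0],"angular":[0,0,0],"gripper":40},
    {"dp":[0,0,0],"angular":[0,0,0],"gripper":40},
    {"dp":[0,0,0],"angular":[0,0,0],"gripper":40}
  ],
  "grip_force": 40
}}

```text
clock: 6.2
position: [0.5566, 0.1203, 0.0364]
ee_rot: [0.515, 0.486, 0.514, -0.485]
contact_force: [-0.8, -0.5, 0.2]
width: 0.0521
```

```bash
python3 -c "
from h import *
plan([.5565,.1205,.04],np.pi/2+.059)"
```

```text
t 6.2 pos [0.5566 0.1203 0.0364] d [-0.0001  0.0002  0.0036] w 0.0521 F [-0.78 -0.46  0.15] q6 [0.09 0.44 1.79 0.   0.91 1.6 ]
dp [-0.03  -0.    -0.002] ang [-0.    -0.    -0.001] Rmat [[0.0, 1.0, 0.06], [0.0, 0.06, -1.0], [-1.0, 0.0, -0.0]]
```

Emit:
{"fn": "arm_command", "kwargs": {
  "series": [
    {"dp":[-0.08,0,0],"angular":[0,0,0],"gripper":40},
    {"dp":[-0.12,0,0],"angular":[0,0,0],"gripper":40},
    {"dp":[-0.12,0,0],"angular":[0,0,0],"gripper":40},
    {"dp":[-0.1,0,0],"angular":[0,0,0],"gripper":40},
    {"dp":[0,0,0],"angular":[0,0,0],"gripper":40},
    {"dp":[0,0,0],"angular":[0,0,0],"gripper":40},
    {"dp":[0,0,0],"angular":[0,0,0],"gripper":40},
    {"dp":[0,0,0],"angular":[0,0,0],"gripper":40}
  ]
}}

```text
clock: 7.2
position: [0.5559, 0.1203, 0.0903]
ee_rot: [0.514, 0.485, 0.514, -0.485]
contact_force: [-0.3, -0.1, -1.7]
width: 0.0521
```

```bash
cat > weigh.py <<'E'
from h import *
F=[];E=[]
for i in range(14):
    s=get_state(); F.append(s["contact_force"]); E.append(s["effort"])
    im=get_image("wrist")
F=np.array(F); print("F",F.mean(0).round(2),"sd",F.std(0).round(2),"eff",np.mean(E,0).round(2), "moment",s["moment"].round(2),"mass",-F[:,2].mean()/9.81)
plan([.5565,.1205,.0364],np.pi/2+.059)
cv2.imwrite("pics/wl_%d.png"%int(s["clock"]*100),im["image"])
E
python3 weigh.py
```

```text
F [-0.    0.   -1.93] sd [0.31 0.38 0.51] eff [ 0.000e+00 -4.473e+01 -2.109e+01  0.000e+00 -1.000e-02 -0.000e+00] moment [ 0.   -0.02 -0.  ] mass 0.19678935498118372
t 7.9 pos [0.5563 0.1203 0.0908] d [ 0.0002  0.0002 -0.0544] w 0.0519 F [ 0.05  0.88 -2.22] q6 [0.09 0.38 1.73 0.   1.03 1.6 ]
dp [ 0.453  0.001 -0.002] ang [-0.    -0.    -0.001] Rmat [[0.0, 1.0, 0.06], [0.0, 0.06, -1.0], [-1.0, 0.0, -0.0]]
```

Left tin weighs about 0.20 kg. I lower it back.

Emit:
{"fn": "arm_command", "kwargs": {
  "series": [
    {"dp":[0.1,0,0],"angular":[0,0,0],"gripper":40},
    {"dp":[0.1,0,0],"angular":[0,0,0],"gripper":40},
    {"dp":[0.1,0,0],"angular":[0,0,0],"gripper":40},
    {"dp":[0.06,0,0],"angular":[0,0,0],"gripper":40},
    {"dp":[0.03,0,0],"angular":[0,0,0],"gripper":40},
    {"dp":[0.02,0,0],"angular":[0,0,0],"gripper":40},
    {"dp":[0,0,0],"angular":[0,0,0],"gripper":40},
    {"dp":[0,0,0],"angular":[0,0,0],"gripper":40}
  ]
}}

```text
clock: 8.9
position: [0.5562, 0.1203, 0.0375]
ee_rot: [0.514, 0.485, 0.514, -0.485]
contact_force: [1.3, -0.6, -1.4]
width: 0.0523
```

```bash
python3 -c "
from h import *
plan([.5565,.1205,.0364],np.pi/2+.059)"
```

```text
t 8.9 pos [0.5562 0.1203 0.0375] d [ 0.0003  0.0002 -0.0011] w 0.0523 F [ 1.27 -0.65 -1.39] q6 [0.09 0.44 1.79 0.   0.91 1.6 ]
dp [ 0.009  0.003 -0.001] ang [-0. -0. -0.] Rmat [[0.0, 1.0, 0.06], [0.0, 0.06, -1.0], [-1.0, 0.0, -0.0]]
```

Emit:
{"fn": "arm_command", "kwargs": {
  "series": [
    {"dp":[0.01,0,0],"angular":[0,0,0],"gripper":40},
    {"dp":[0,0,0],"angular":[0,0,0],"gripper":40},
    {"dp":[0,0,0],"angular":[0,0,0],"gripper":58},
    {"dp":[0,0,0],"angular":[0,0,0],"gripper":85},
    {"dp":[0,0,0],"angular":[0,0,0],"gripper":85},
    {"dp":[0,0,0],"angular":[0,0,0],"gripper":85},
    {"dp":[0,0,0],"angular":[0,0,0],"gripper":85},
    {"dp":[0,0,0],"angular":[0,0,0],"gripper":85}
  ]
}}

```text
clock: 9.9
position: [0.5577, 0.1204, 0.0379]
ee_rot: [0.515, 0.486, 0.513, -0.484]
contact_force: [0.3, 0.2, 0.3]
width: 0.0847
```

```bash
python3 -c "
from h import *
plan([.5635,.0085,.11],np.pi/2+.059)"
```

```text
t 9.9 pos [0.5577 0.1204 0.0379] d [ 0.0058 -0.1119  0.0721] w 0.0847 F [0.31 0.21 0.27] q6 [0.09 0.44 1.79 0.   0.91 1.6 ]
dp [-0.601 -0.003  0.934] ang [-0.    -0.    -0.003] Rmat [[0.0, 1.0, 0.06], [0.0, 0.06, -1.0], [-1.0, 0.0, -0.0]]
```

Emit:
{"fn": "arm_command", "kwargs": {
  "series": [
    {"dp":[-0.15,0,0],"angular":[0,0,0],"gripper":85},
    {"dp":[-0.25,0,0],"angular":[0,0,0],"gripper":85},
    {"dp":[-0.25,0,0],"angular":[0,0,0],"gripper":85},
    {"dp":[-0.1,0,0.1],"angular":[0,0,0],"gripper":85},
    {"dp":[0,0,0.3],"angular":[0,0,0],"gripper":85},
    {"dp":[0,0,0.3],"angular":[0,0,0],"gripper":85},
    {"dp":[0,0,0.15],"angular":[0,0,0],"gripper":85},
    {"dp":[0,0,0.05],"angular":[0,0,0],"gripper":85}
  ]
}}

```text
clock: 10.9
position: [0.562, 0.0081, 0.1279]
ee_rot: [0.515, 0.485, 0.515, -0.485]
contact_force: [-0.1, -0.6, 0.6]
width: 0.0849
```

Run:
```python
from h import *
im=get_image("top")
cv2.imwrite("pics/t2.png",cv2.resize(im["image"][170:300,200:440],None,fx=3,fy=3))
plan([.5635,.0085,.11],np.pi/2+.059)
```

```text
t 10.95 pos [0.562  0.0077 0.1279] d [ 0.0015  0.0008 -0.0179] w 0.0853 F [ 0.15 -1.15 -0.26] q6 [-0.11  0.33  1.69 -0.    1.12  1.4 ]
dp [ 0.149  0.013 -0.006] ang [0.001 0.    0.   ] Rmat [[-0.0, 1.0, 0.06], [-0.0, 0.06, -1.0], [-1.0, -0.0, 0.0]]
```

View pics/t2.png

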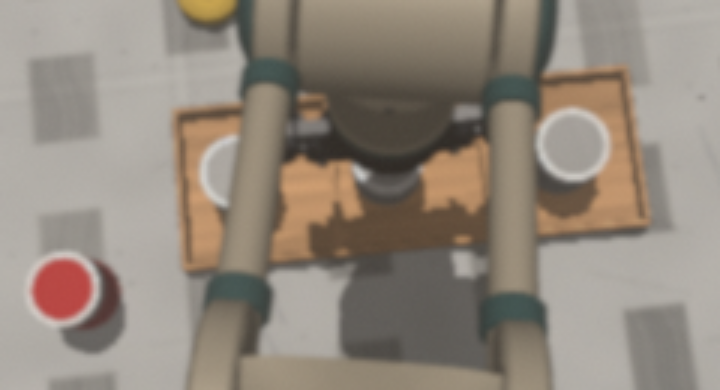

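The left tin is standing upright again at (235,172), in the same place. The arm is over the middle tin and well aligned, so I descend: 0.090 m is 0.75 units, less about 8% overshoot.

Emit:
{"fn": "arm_command", "kwargs": {
  "series": [
    {"dp":[0.05,0.008,-0.005],"angular":[0,0,0],"gripper":85},
    {"dp":[0.12,0,0],"angular":[0,0,0],"gripper":85},
    {"dp":[0.12,0,0],"angular":[0,0,0],"gripper":85},
    {"dp":[0.12,0,0],"angular":[0,0,0],"gripper":85},
    {"dp":[0.12,0,0],"angular":[0,0,0],"gripper":85},
    {"dp":[0.1,0,0],"angular":[0,0,0],"gripper":85},
    {"dp":[0.07,0,0],"angular":[0,0,0],"gripper":85},
    {"dp":[0,0,0],"angular":[0,0,0],"gripper":85}
  ]
}}

```text
clock: 11.95
position: [0.5612, 0.0117, 0.0359]
ee_rot: [0.514, 0.483, 0.517, -0.485]
contact_force: [-0.7, 0.3, -0.9]
width: 0.0849
```

```bash
python3 -c "
from h import *
plan([.5635,.0085,.037],np.pi/2+.059)"
```

```text
t 11.95 pos [0.5612 0.0117 0.0359] d [ 0.0023 -0.0032  0.0011] w 0.0849 F [-0.75  0.34 -0.88] q6 [-0.1   0.43  1.8   0.    0.91  1.4 ]
dp [-0.009  0.017  0.028] ang [ 0.003 -0.001  0.003] Rmat [[-0.01, 1.0, 0.06], [0.0, 0.06, -1.0], [-1.0, -0.0, -0.0]]
```

Emit:
{"fn": "arm_command", "kwargs": {
  "series": [
    {"dp":[0,0.017,0.028],"angular":[0.003,0,0.003],"gripper":85},
    {"dp":[0,0,0],"angular":[0,0,0],"gripper":85},
    {"dp":[0,0,0],"angular":[0,0,0],"gripper":40},
    {"dp":[0,0,0],"angular":[0,0,0],"gripper":40},
    {"dp":[0,0,0],"angular":[0,0,0],"gripper":40},
    {"dp":[0,0,0],"angular":[0,0,0],"gripper":40},
    {"dp":[0,0,0],"angular":[0,0,0],"gripper":40},
    {"dp":[0,0,0],"angular":[0,0,0],"gripper":40}
  ],
  "grip_force": 40
}}

```text
clock: 12.95
position: [0.5651, 0.0078, 0.0376]
ee_rot: [0.515, 0.487, 0.513, -0.484]
contact_force: [0.4, -1.6, -0.2]
width: 0.0522
```

```bash
python3 -c "
from h import *
plan([.5635,.0085,.037],np.pi/2+.059)"
```

```text
t 12.95 pos [0.5651 0.0078 0.0376] d [-0.0016  0.0007 -0.0006] w 0.0522 F [ 0.43 -1.6  -0.23] q6 [-0.11  0.43  1.8   0.    0.91  1.4 ]
dp [ 0.005 -0.013 -0.006] ang [-0.001 -0.    -0.003] Rmat [[0.0, 1.0, 0.06], [0.0, 0.06, -1.0], [-1.0, 0.0, -0.0]]
```

Emit:
{"fn": "arm_command", "kwargs": {
  "series": [
    {"dp":[-0.08,0,0],"angular":[0,0,0],"gripper":40},
    {"dp":[-0.12,0,0],"angular":[0,0,0],"gripper":40},
    {"dp":[-0.12,0,0],"angular":[0,0,0],"gripper":40},
    {"dp":[-0.1,0,0],"angular":[0,0,0],"gripper":40},
    {"dp":[0,0,0],"angular":[0,0,0],"gripper":40},
    {"dp":[0,0,0],"angular":[0,0,0],"gripper":40},
    {"dp":[0,0,0],"angular":[0,0,0],"gripper":40},
    {"dp":[0,0,0],"angular":[0,0,0],"gripper":40}
  ]
}}

```text
clock: 13.95
position: [0.5632, 0.0081, 0.0905]
ee_rot: [0.514, 0.486, 0.514, -0.485]
contact_force: [0.2, -0.0, -3.5]
width: 0.0521
```

```bash
sed -i 's/\.5565,\.1205,\.0364/.5651,.0078,.0376/' weigh.py; python3 weigh.py
```

```text
F [ 0.02  0.12 -3.75] sd [0.58 0.45 0.55] eff [ 0.000e+00 -4.523e+01 -2.162e+01  1.000e-02 -0.000e+00  0.000e+00] moment [-0.01 -0.    0.04] mass 0.3822260663553749
t 14.65 pos [0.5636 0.0081 0.091 ] d [ 0.0015 -0.0003 -0.0534] w 0.0519 F [-0.11  0.59 -4.9 ] q6 [-0.11  0.37  1.74  0.    1.03  1.4 ]
dp [0.445 0.012 0.004] ang [-0.001 -0.001 -0.001] Rmat [[0.0, 1.0, 0.06], [0.0, 0.06, -1.0], [-1.0, 0.0, -0.0]]
```

Middle tin weighs about 0.38 kg. I lower it the same way.

Emit:
{"fn": "arm_command", "kwargs": {
  "series": [
    {"dp":[0.1,0,0],"angular":[0,0,0],"gripper":40},
    {"dp":[0.1,0,0],"angular":[0,0,0],"gripper":40},
    {"dp":[0.1,0,0],"angular":[0,0,0],"gripper":40},
    {"dp":[0.06,0,0],"angular":[0,0,0],"gripper":40},
    {"dp":[0.03,0,0],"angular":[0,0,0],"gripper":40},
    {"dp":[0.02,0,0],"angular":[0,0,0],"gripper":40},
    {"dp":[0,0,0],"angular":[0,0,0],"gripper":40},
    {"dp":[0,0,0],"angular":[0,0,0],"gripper":40}
  ]
}}

```text
clock: 15.65
position: [0.5636, 0.0081, 0.038]
ee_rot: [0.514, 0.486, 0.514, -0.485]
contact_force: [-0.1, -0.5, -4.5]
width: 0.052
```

```bash
python3 -c "
from h import *
plan([.5651,.0078,.0376],np.pi/2+.059)"
```

```text
t 15.65 pos [0.5636 0.0081 0.038 ] d [ 0.0015 -0.0003 -0.0004] w 0.052 F [-0.12 -0.55 -4.47] q6 [-0.11  0.43  1.8   0.    0.91  1.4 ]
dp [0.003 0.012 0.003] ang [-0.001 -0.001 -0.001] Rmat [[0.0, 1.0, 0.06], [0.0, 0.06, -1.0], [-1.0, 0.0, -0.0]]
```

Emit:
{"fn": "arm_command", "kwargs": {
  "series": [
    {"dp":[0.01,0,0],"angular":[0,0,0],"gripper":40},
    {"dp":[0.008,0,0],"angular":[0,0,0],"gripper":40},
    {"dp":[0,0,0],"angular":[0,0,0],"gripper":40},
    {"dp":[0,0,0],"angular":[0,0,0],"gripper":40},
    {"dp":[0,0,0],"angular":[0,0,0],"gripper":40},
    {"dp":[0,0,0],"angular":[0,0,0],"gripper":40},
    {"dp":[0,0,0],"angular":[0,0,0],"gripper":40},
    {"dp":[0,0,0],"angular":[0,0,0],"gripper":40}
  ]
}}

```text
clock: 16.65
position: [0.564, 0.0081, 0.0375]
ee_rot: [0.515, 0.486, 0.514, -0.484]
contact_force: [-1.2, 0.1, -0.7]
width: 0.0523
```

```bash
python3 -c "
from h import *
plan([.5651,.0078,.0376],np.pi/2+.059)"
```

```text
t 16.65 pos [0.564  0.0081 0.0375] d [ 0.0011 -0.0003  0.0001] w 0.0523 F [-1.23  0.09 -0.72] q6 [-0.11  0.43  1.8   0.    0.91  1.4 ]
dp [-0.     0.009  0.003] ang [-0.001 -0.001 -0.002] Rmat [[0.0, 1.0, 0.06], [0.0, 0.06, -1.0], [-1.0, 0.0, -0.0]]
```

Force is down to -0.7 N, so the tin is resting on the floor. I open and rise.

Emit:
{"fn": "arm_command", "kwargs": {
  "series": [
    {"dp":[0,0,0],"angular":[0,0,0],"gripper":58},
    {"dp":[0,0,0],"angular":[0,0,0],"gripper":85},
    {"dp":[0,0,0],"angular":[0,0,0],"gripper":85},
    {"dp":[0,0,0],"angular":[0,0,0],"gripper":85},
    {"dp":[0,0,0],"angular":[0,0,0],"gripper":85},
    {"dp":[0,0,0],"angular":[0,0,0],"gripper":85},
    {"dp":[-0.15,0,0],"angular":[0,0,0],"gripper":85},
    {"dp":[-0.2,0,0],"angular":[0,0,0],"gripper":85}
  ]
}}

```text
clock: 17.65
position: [0.5636, 0.008, 0.079]
ee_rot: [0.514, 0.486, 0.514, -0.485]
contact_force: [0.4, 0.3, -0.2]
width: 0.085
```

Emit:
{"fn": "arm_command", "kwargs": {
  "series": [
    {"dp":[-0.25,0,0],"angular":[0,0,0],"gripper":85},
    {"dp":[-0.15,0,0],"angular":[0,0,0],"gripper":85},
    {"dp":[0,0,0.2],"angular":[0,0,0],"gripper":85},
    {"dp":[0,0,0.3],"angular":[0,0,0],"gripper":85},
    {"dp":[0,0,0.3],"angular":[0,0,0],"gripper":85},
    {"dp":[0,0,0.2],"angular":[0,0,0],"gripper":85},
    {"dp":[0,0,0.05],"angular":[0,0,0],"gripper":85},
    {"dp":[0,0,0],"angular":[0,0,0],"gripper":85}
  ]
}}

```text
clock: 18.65
position: [0.5722, -0.1201, 0.1309]
ee_rot: [0.516, 0.487, 0.513, -0.483]
contact_force: [0.6, 1.2, -0.0]
width: 0.085
```

```bash
python3 -c "
from h import *
im=get_image('top')
cv2.imwrite('pics/t3.png',cv2.resize(im['image'][170:300,200:440],None,fx=3,fy=3))
plan([.567,-.13,.037],np.pi/2+.059)"
```

```text
t 18.7 pos [ 0.5722 -0.1198  0.1309] d [-0.0052 -0.0102 -0.0939] w 0.085 F [ 0.29 -0.09  0.01] q6 [-0.33  0.36  1.64  0.    1.13  1.18]
dp [ 0.782 -0.053  0.083] ang [ 0.001 -0.001 -0.004] Rmat [[0.01, 1.0, 0.06], [0.0, 0.06, -1.0], [-1.0, 0.01, -0.0]]
```

View pics/t3.png

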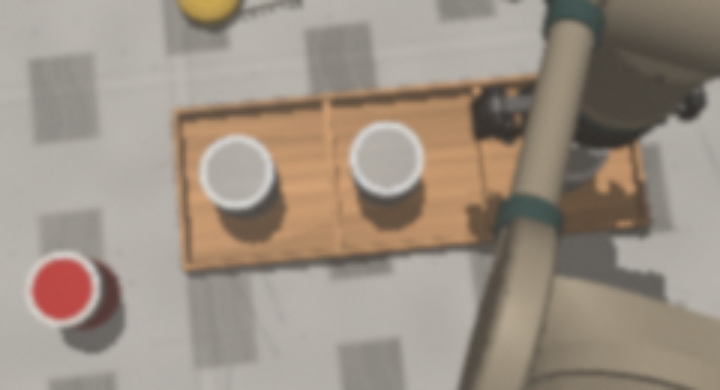

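The left tin at (238,174) and the middle tin at (387,160) are both upright in their bays. I align over the right tin and go partway down.

Emit:
{"fn": "arm_command", "kwargs": {
  "series": [
    {"dp":[0,-0.05,0.08],"angular":[0,0,-0.004],"gripper":85},
    {"dp":[0,0,0],"angular":[0,0,0],"gripper":85},
    {"dp":[0,0,0],"angular":[0,0,0],"gripper":85},
    {"dp":[0.1,0,0],"angular":[0,0,0],"gripper":85},
    {"dp":[0.1,0,0],"angular":[0,0,0],"gripper":85},
    {"dp":[0.05,0,0],"angular":[0,0,0],"gripper":85},
    {"dp":[0,0,0],"angular":[0,0,0],"gripper":85},
    {"dp":[0,0,0],"angular":[0,0,0],"gripper":85}
  ]
}}

```text
clock: 19.7
position: [0.5655, -0.1273, 0.0978]
ee_rot: [0.514, 0.484, 0.517, -0.484]
contact_force: [-0.3, -0.6, 0.6]
width: 0.0845
```

```bash
python3 -c "
from h import *
plan([.567,-.13,.037],np.pi/2+.059)"
```

```text
t 19.7 pos [ 0.5655 -0.1273  0.0978] d [ 0.0015 -0.0027 -0.0608] w 0.0845 F [-0.26 -0.6   0.59] q6 [-0.34  0.39  1.69  0.    1.07  1.16]
dp [0.507 0.012 0.025] ang [ 0.003 -0.002  0.002] Rmat [[-0.0, 1.0, 0.06], [0.0, 0.06, -1.0], [-1.0, -0.0, -0.0]]
```

Emit:
{"fn": "arm_command", "kwargs": {
  "series": [
    {"dp":[0.02,0.012,0.025],"angular":[0.003,0,0.002],"gripper":85},
    {"dp":[0.1,0,0],"angular":[0,0,0],"gripper":85},
    {"dp":[0.1,0,0],"angular":[0,0,0],"gripper":85},
    {"dp":[0.1,0,0],"angular":[0,0,0],"gripper":85},
    {"dp":[0.1,0,0],"angular":[0,0,0],"gripper":85},
    {"dp":[0.05,0,0],"angular":[0,0,0],"gripper":85},
    {"dp":[0,0,0],"angular":[0,0,0],"gripper":85},
    {"dp":[0,0,0],"angular":[0,0,0],"gripper":85}
  ]
}}

```text
clock: 20.7
position: [0.5673, -0.1303, 0.0372]
ee_rot: [0.513, 0.486, 0.515, -0.485]
contact_force: [0.3, 0.1, 0.1]
width: 0.0849
```

```bash
python3 -c "
from h import *
plan([.567,-.13,.037],np.pi/2+.059)"
```

```text
t 20.7 pos [ 0.5673 -0.1303  0.0372] d [-0.0003  0.0003 -0.0002] w 0.0849 F [0.33 0.09 0.12] q6 [-0.35  0.46  1.76  0.    0.93  1.16]
dp [ 0.001 -0.002 -0.003] ang [-0.001 -0.002  0.   ] Rmat [[-0.0, 1.0, 0.06], [0.0, 0.06, -1.0], [-1.0, -0.0, -0.0]]
```

Emit:
{"fn": "arm_command", "kwargs": {
  "series": [
    {"dp":[0,0,0],"angular":[0,0,0],"gripper":40},
    {"dp":[0,0,0],"angular":[0,0,0],"gripper":40},
    {"dp":[0,0,0],"angular":[0,0,0],"gripper":40},
    {"dp":[0,0,0],"angular":[0,0,0],"gripper":40},
    {"dp":[0,0,0],"angular":[0,0,0],"gripper":40},
    {"dp":[0,0,0],"angular":[0,0,0],"gripper":40},
    {"dp":[0,0,0],"angular":[0,0,0],"gripper":40},
    {"dp":[0,0,0],"angular":[0,0,0],"gripper":40}
  ],
  "grip_force": 40
}}

```text
clock: 21.7
position: [0.5681, -0.1309, 0.0382]
ee_rot: [0.514, 0.486, 0.514, -0.484]
contact_force: [-0.1, 1.1, -0.8]
width: 0.0527
```

Emit:
{"fn": "arm_command", "kwargs": {
  "series": [
    {"dp":[-0.08,0,0],"angular":[0,0,0],"gripper":40},
    {"dp":[-0.12,0,0],"angular":[0,0,0],"gripper":40},
    {"dp":[-0.12,0,0],"angular":[0,0,0],"gripper":40},
    {"dp":[-0.1,0,0],"angular":[0,0,0],"gripper":40},
    {"dp":[0,0,0],"angular":[0,0,0],"gripper":40},
    {"dp":[0,0,0],"angular":[0,0,0],"gripper":40},
    {"dp":[0,0,0],"angular":[0,0,0],"gripper":40},
    {"dp":[0,0,0],"angular":[0,0,0],"gripper":40}
  ]
}}

```text
clock: 22.7
position: [0.5651, -0.1298, 0.0896]
ee_rot: [0.512, 0.485, 0.516, -0.485]
contact_force: [0.6, 0.7, -6.8]
width: 0.0527
```

```bash
sed -i 's/\.5651,\.0078,\.0376/.567,-.13,.037/' weigh.py; python3 weigh.py
```

```text
F [ 0.13  0.22 -7.02] sd [0.43 0.44 0.4 ] eff [ 0.000e+00 -4.884e+01 -2.292e+01  2.000e-02  4.000e-02 -0.000e+00] moment [-0.01 -0.01  0.04] mass 0.7152005201552213
t 23.4 pos [ 0.5655 -0.1299  0.0901] d [ 0.0015 -0.0001 -0.0531] w 0.0527 F [-0.07  1.23 -6.75] q6 [-0.35  0.4   1.7   0.    1.05  1.16]
dp [0.443 0.014 0.003] ang [-0.001 -0.003  0.002] Rmat [[-0.0, 1.0, 0.06], [0.0, 0.06, -1.0], [-1.0, -0.0, -0.0]]
```

The right tin weighs about 0.72 kg, against 0.20 and 0.38, so it is the heaviest and I may keep it in hand. I raise it to about 0.2 m.

Emit:
{"fn": "arm_command", "kwargs": {
  "series": [
    {"dp":[-0.08,0,0],"angular":[0,0,0],"gripper":40},
    {"dp":[-0.14,0,0],"angular":[0,0,0],"gripper":40},
    {"dp":[-0.2,0,0],"angular":[0,0,0],"gripper":40},
    {"dp":[-0.2,0,0],"angular":[0,0,0],"gripper":40},
    {"dp":[-0.2,0,0],"angular":[0,0,0],"gripper":40},
    {"dp":[-0.16,0,0],"angular":[0,0,0],"gripper":40},
    {"dp":[-0.1,0,0],"angular":[0,0,0],"gripper":40},
    {"dp":[-0.05,0,0],"angular":[0,0,0],"gripper":40}
  ]
}}

```text
clock: 24.4
position: [0.5653, -0.1302, 0.2334]
ee_rot: [0.513, 0.486, 0.516, -0.485]
contact_force: [-0.1, -0.1, -7.9]
width: 0.0524
```

Emit:
{"fn": "arm_command", "kwargs": {
  "series": [
    {"dp":[0,0,0],"angular":[0,0,0],"gripper":40},
    {"dp":[0,0,0],"angular":[0,0,0],"gripper":40},
    {"dp":[0,0,0],"angular":[0,0,0],"gripper":40},
    {"dp":[0,0,0],"angular":[0,0,0],"gripper":40},
    {"dp":[0,0,0],"angular":[0,0,0],"gripper":40},
    {"dp":[0,0,0],"angular":[0,0,0],"gripper":40},
    {"dp":[0,0,0],"angular":[0,0,0],"gripper":40},
    {"dp":[0,0,0],"angular":[0,0,0],"gripper":40}
  ]
}}

```text
clock: 25.4
position: [0.5641, -0.1298, 0.2308]
ee_rot: [0.511, 0.485, 0.517, -0.486]
contact_force: [0.4, -0.1, -6.7]
width: 0.053
```

```bash
python3 -c "
from h import *
plan([.567,-.13,.22],np.pi/2+.059)
im=get_image('scene')
cv2.imwrite('pics/s9.png',cv2.resize(im['image'][50:270,200:480],None,fx=2.6,fy=2.6,interpolation=2))
s=get_state();print(s['qd'].round(3),s['contact_force'],s['width'])"
```

```text
t 25.4 pos [ 0.5641 -0.1298  0.2308] d [ 0.0029 -0.0002 -0.0108] w 0.053 F [ 0.43 -0.06 -6.7 ] q6 [-0.35  0.29  1.49  0.    1.37  1.16]
dp [0.09  0.025 0.004] ang [-0.001 -0.004  0.004] Rmat [[-0.01, 1.0, 0.06], [0.01, 0.06, -1.0], [-1.0, -0.01, -0.01]]
[ 0.001 -0.001 -0.002 -0.001  0.001 -0.001] [ 0.47035735  0.36136302 -7.75106791] 0.05275829215247545
```

View pics/s9.png

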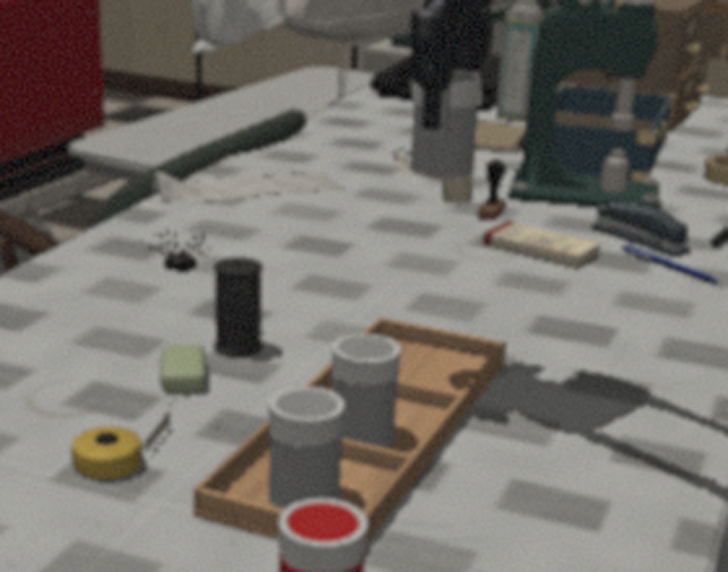

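The picture shows the right tin held upright at (445,125). The other two stand in their bays at (365,390) and (305,445), and the tape, soap and spool are undisturbed. The arm is still, so I hand in.

```bash
python3 -c "
from rig import sign_off; print(sign_off())"
```

```text
the job is handed in; nothing more can be done
None
```

The job is handed in: the right tin proved heaviest, and the arm finished holding it upright and still over the tray. I hefted the tins left, middle, right and stood the first two back in their own bays.

| Tin | Weight felt |
|---|---|
| Left | about 0.20 kg |
| Middle | about 0.38 kg |
| Right | about 0.72 kg |

- **Held tin:** its underside is about 0.197 m above the table, worked out from how far it was lifted, not measured directly. The grip opening is steady at 53 mm, the joints are at rest, and the tool is tilted about 0.5°.
- **Other things:** the last scene picture shows the left and middle tins upright in their bays, and the tape measure, soap and spool undisturbed.
- **Time:** the last check was at about 25 s of the 64 s allowed.
- **Checks:** none failed. The only disagreement was 1–2 mm between the top and wrist cameras on tin positions, so I aimed between the two for the left and middle tins.

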